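Crank a blank out of the magazine feeder

TASK

Fit the loose crank squarely onto the upright square shaft of the magazine feeder, fully down on its shoulder, and wind it clockwise (seen from above) by its handle, about two full circles, until the lowest blank has been pushed out completely clear of the stack while the blanks above stay in the magazine. Then lay that blank flat in the steel tray and let go of it; leave the crank on the shaft, and do not disturb the other things on the worktop.

Things in the scene. Friction and masses are not known exactly. Their poses are not given: they have to be found in the camera images.
- feeder: Fixed magazine feeder, aluminium base 90 x 310 x 10 mm. Origin at worktop height, z up; blanks are pushed out along its +y. Grey housing 70 x 84 mm, 65 mm high, around (0, -100) mm carries the upright square shaft. Four corner angles hold the stack: tops 78 mm up, outside 60 mm in x, y = -3 to 77 mm. Beyond, a run-out deck 34 mm wide, 30 mm up, to y = 160 mm, open on both sides.
- shaft_foot (a point): Centre of the foot of the upright square steel shaft, on its shoulder, 76 mm above the worktop. Shaft 14 mm square, 23 mm tall above this point, stepped narrower at its top 4 mm. z up; x and y are normal to the flats and turn with the shaft. The crank may go on in any of the four quarter turns.
- feeder_shaft (a joint): Turn of the square shaft in rad from the start, 0 to 13.82 (2.2 turns, hard stop), growing clockwise seen from above. Friction about 0.12 N m plus the pusher's drag. It drives the pusher 40 mm per turn; it stays where it is left.
- feeder_pusher (a joint): Travel in m of the flat pusher bar (26 mm wide, 10 mm thick) along feeder +y, 0 to 0.088, geared to the shaft. At 0 its front is at feeder y = 0, 2 mm behind the lowest blank. From 0.077 on the lowest blank is wholly out and lies on the run-out deck, its rear edge at the bar's front; the bar bears the blanks above.
- crank_socket (a point): Centre of the underside of the loose crank's hub, on which it stands at the start (0.48 kg). Mouth of a square socket 16 mm wide, 28 mm deep, 2 mm chamfer. z up, x along the arm to the handle, x and y normal to the socket's flats. Hub 36 mm square, 32 mm high; arm above it 18 mm wide, x = -46 to 79 mm, 32 to 42 mm up; round counterweight (26 mm wide, top 48 mm up) at x = -46 mm.
- crank_boss (a point): On the axis of the hub, 60 mm above the hub's underside: the height to grip the crank for fitting. The boss is 26 mm across y and 30 mm along x, from 42 to 76 mm above the hub's underside; same axes as crank_socket.
- crank_handle (a point): Middle of the black upright handle of the crank, 24 mm diameter, 47 mm long (44 to 91 mm above the hub's underside), 70 mm from the hub's axis along the arm. It spins freely about its own upright axis, so it can be held without turning the gripper. Axes as crank_socket.
- blank_1: Blank second from the bottom of the stack of four, 50 x 70 x 12 mm; origin at the centre of its underside.
- blank_2: Blank third from the bottom of the stack of four, 50 x 70 x 12 mm; origin at the centre of its underside.
- blank_3: Blank fourth from the bottom of the stack of four, 50 x 70 x 12 mm; origin at the centre of its underside.
- tray: Open steel tray fixed to the worktop, 130 mm (x) by 160 mm (y), walls 4 mm thick and 16 mm high, floor 4 mm up. Origin at the centre of its underside.
- blue_cap_bottle: Clear bottle with a blue cap, 47 mm diameter, 122 mm high, loose bystander near the right front, origin under its centre.
- pliers_red: Red-handled pliers 61 x 166 x 15 mm, loose bystander behind the feeder, origin under its centre.
- magazine (a point): Centre of the deck under the stack, 30 mm up, at feeder (0, 37) mm; axes as the feeder.
- blank_0_centre (a point): Centre of the lowest blank of the stack: white plastic plate 50 mm (x) by 70 mm (y) by 12 mm, 0.06 kg, at the start on the deck 30 mm up. Its y runs along the push; the blank's sides at x = -25 and +25 mm overhang the run-out deck by 8 mm each.
Things that resemble listed ones, but are neither listed nor needed, are in the scene too. Leave any purple look-alike of the part that bears crank_socket alone.

How it is judged:
On the way, in this order (a step that is already met when the one before it is completed fails the run):
1. the crank is fully down on the square shaft (horizontal distance between crank_socket and shaft_foot below 0.004 m and z of crank_socket in the frame of shaft_foot below 0.005 m and angle between crank_socket's own z axis and vertical below 0.12 rad), for 0.2 s.
2. the crank, still on the shaft, has wound the pusher out so that the lowest blank is clear of the stack (all of step 1 and value of joint feeder_pusher above 0.075 m and y of blank_0_centre in the frame of magazine above 0.071 m), for 0.2 s.
At the end, for the whole second after the job is handed in: The lowest blank lies flat (within 0.1 rad) and still on the floor of the tray, the crank sits on the shaft (within 4 mm sideways and 5 mm of fully down, tilted less than 0.12 rad), the pusher is out 70 mm or more and the other three blanks are still in the magazine within 12 mm of where they were (all of step 1 and value of joint feeder_pusher above 0.07 m and x of blank_0_centre in the frame of tray between -0.05 and 0.05 m and y of blank_0_centre in the frame of tray between -0.06 and 0.06 m and z of blank_0_centre in the frame of tray below 0.014 m and angle between blank_0_centre's own z axis and vertical below 0.1 rad and linear speed of blank_0 below 0.02 m/s and distance of each of blank_1, blank_2, blank_3 from where it was at the start of the episode below 0.012 m); the robot touches nothing.
It fails at once if a blank from above left the magazine (distance of any of blank_1, blank_2, blank_3 from where it was at the start of the episode above 0.025 m).
It fails at once if the blue-capped bottle or the pliers were disturbed (distance of any of blue_cap_bottle, pliers_red from where it was at the start of the episode above 0.03 m).
It also fails if it takes over 67 s, if anything falls off the work surface, if the arm or the gripper's body presses on something with over 40 N, if the wrist force passes 120 N, or if a joint passes its speed limit or range.

ROBOT

A 7-joint arm with a two-finger parallel gripper is mounted at the origin on a cart in front of the work surface, level with it; the furniture and walls round the work are solid. World frame = base frame: x ahead of the robot, y to its left, z up, the work surface at z = 0. Lengths are in m, angles in rad, forces in N, time in s.
With the tool pointing down it reaches from about 0.4 to 0.925 m from the base axis. Payload 4.1 kg.
Tool frame: the origin (TCP) lies between the finger pads; the fingertips stand 8 mm ahead of it and the grasp point (between the pads) lies 11 mm behind it (manip.finger_overhang is the distance from the TCP to the fingertips, in m); z points along the fingers, y is the direction in which the jaws open and shut (so a half turn about z gives the same grasp; the last joint's range is limited). The gripper opens to 85 mm and grips with 20 to 120 N. Pads are 22 mm wide; open, the fingers measure 114 mm over their backs; the gripper's body (76 mm by 85 mm) begins 54 mm behind the grasp point. The pads swing forward as they close: fully open they stand 13 mm farther back than shut.
Start: joints at [-1.224, 0.398, 0.045, 1.537, -0.019, 1.207, -0.051], TCP at [0.28, 0.587, 0.239] pointing down, gripper open.
Joint ranges: [-2.82, 2.82], [-0.49, 2.23], [-1.37, 1.46], [0, 2.46], [-1.36, 4.5], [0.23, 2], [-2.94, 2.94]. Speed limits (rad/s): [2.57, 2.57, 3.14, 3.14, 3.14, 3.14, 3.14].

INTERFACE

Orientations are given as a unit quaternion [x, y, z, w].
In Python, from workcell import manip gives the robot as it stands.
- The arm moves only by the tool carry_out, never from a script. Its argument "series" is a list of rows, each a list of 7 numbers: the turn, a rotation vector about the tool's x, y, z in rad, then the shift along the tool's x, y, z in mm, then the closure in counts, from 0 (fully open) to 255 (shut). In form: [[rx, ry, rz, dx, dy, dz, gripper], ...]. A call has 1 to 5 rows; each row shifts and turns the commanded pose from where the row before left it, along the tool's axes as they then stand; what a row does not reach is not made up. A row lasts 1/8 s, in which the tool goes at most 62.5 mm and 10.7 degrees, less where a joint would pass 70% of its speed; a pose out of reach is approached as far as the arm can. A call with a gripper value outside its range is refused whole. The fingers move at their own pace and stop on an object; the grip force is fixed at half the most. Time passes only in rows, so rows that do not move let the fingers close. It gives the time, the measured TCP pose, the force and the opening at its end, in the units of the state.
- manip.state(): the state, without advancing time (a new reading comes with each control period).
- manip.snapshot(name): name is "scene" or "side" or "wrist"; returns a dict with "color" (480x640x3 uint8, red, green, blue), "depth" (480x640 float32, m along the optical axis (not along the pixel's ray), 0 where there is no reading), "intrinsics" (3x3 intrinsics, pixels), "position" and "orientation" of the camera in the world; the wrist camera has in their place "T_tool_cam" (4x4, takes a point from camera to tool coordinates, whose origin is the TCP and whose axes are the flange's). Camera axes: x right, y down, z forward; pixel columns grow to the right and rows downward; lengths in m; the calibration is good to about 2 mm. A picture is of the moment at which its call begins: read the wrist's pose just before it.
- manip.hand_in(): hands the job in, once; it reports no verdict.
The state is a dict: "time_s": time; "joint_pos": joint angles; "joint_velocities": joint speeds; "joint_efforts": joint torques, N m; "tcp_pos": TCP position; "eef_rot": TCP orientation; "wrist_force": force on the tool from outside, world axes, zero at the start; "ft_torque": the same for the moment, N m; "opening": finger opening in m.
Only numpy, scipy, OpenCV 4.12 (cv2) and the standard library are available. Lean on these libraries where they do the work, as an engineer would, in place of code of your own. Each camera call takes 0.05 s, during which the arm holds its last target. There are 200 camera calls.

## Working session

There is one attempt and no reset: what is moved stays moved. The work goes in short steps, Python scripts to look and compute and a tool call to move; the robot and the scene stay as the last step left them, time stands still between calls to the robot, and variables do not carry over. Pictures are saved under pics/ and viewed, about 8 in all and at most 12, crops included, and the job is handed in when it is done.

Besides the shell and the picture viewer there is one more tool, called after "Call:" as name(argument=value, ...) on one line, values as JSON. carry_out: Moves the arm, as the interface text tells. Its arguments: {"type":"object","properties":{"series":{"type":"array"}},"required":["series"]}

```bash
ls; mkdir -p pics; cat > h.py <<'E'
import numpy as np, cv2
from scipy.spatial.transform import Rotation as R
from workcell import manip
def snap(n):
    st=manip.state(); s=manip.snapshot(n)
    if 'T_tool_cam' in s:
        T=np.eye(4);T[:3,:3]=R.from_quat(st['eef_rot']).as_matrix();T[:3,3]=st['tcp_pos'];T=T@np.array(s['T_tool_cam'])
    else:
        T=np.eye(4);o=np.array(s['orientation']);T[:3,:3]=o if o.shape==(3,3) else R.from_quat(o).as_matrix();T[:3,3]=s['position']
    s['T']=T;return s
def plane(s,uv,z):
    uv=np.atleast_2d(uv).astype(float);K=np.array(s['intrinsics'])
    d=np.c_[(uv[:,0]-K[0,2])/K[0,0],(uv[:,1]-K[1,2])/K[1,1],np.ones(len(uv))]@s['T'][:3,:3].T
    o=s['T'][:3,3];return o+d*((z-o[2])/d[:,2])[:,None]
def cloud(s):
    K=np.array(s['intrinsics']);D=s['depth'];v,u=np.mgrid[:480,:640]
    P=np.stack([(u-K[0,2])/K[0,0]*D,(v-K[1,2])/K[1,1]*D,D],-1)@s['T'][:3,:3].T+s['T'][:3,3]
    P[D==0]=np.nan;return P
def save(s,f):cv2.imwrite('pics/'+f,cv2.cvtColor(s['color'],cv2.COLOR_RGB2BGR))
def proj(s,p):
    p=np.atleast_2d(p);c=(p-s['T'][:3,3])@s['T'][:3,:3];K=np.array(s['intrinsics'])
    return np.c_[c[:,0]/c[:,2]*K[0,0]+K[0,2],c[:,1]/c[:,2]*K[1,1]+K[1,2]]
E
python3 - <<'E'
from h import *
import pickle
for n in('scene','side'):
    s=snap(n);save(s,n+'.png');pickle.dump(s,open(n+'.pkl','wb'));print(n,s['T'].round(3).tolist(),s['intrinsics'])
print(manip.state(), manip.finger_overhang)
E
```

```text
pics
scene [[-0.583, 0.519, -0.624, 1.203], [0.812, 0.357, -0.462, 0.413], [-0.017, -0.776, -0.63, 0.757], [0.0, 0.0, 0.0, 1.0]] [[542.69333491   0.         323.07460194]
 [  0.         542.69333491 226.16667146]
 [  0.           0.           1.        ]]
side [[-0.993, -0.034, 0.115, 0.439], [-0.118, 0.43, -0.895, 0.722], [-0.018, -0.902, -0.431, 0.443], [0.0, 0.0, 0.0, 1.0]] [[442.82399631   0.         315.05706062]
 [  0.         442.82399631 242.22762573]
 [  0.           0.           1.        ]]
{'time_s': 0.1, 'joint_pos': array([-1.22396182,  0.39914667,  0.04500569,  1.53777289, -0.01867802,
        1.20689265, -0.05072408]), 'joint_velocities': array([ 1.30287174e-03, -8.44755629e-04, -3.15374235e-04, -3.05468139e-03,
       -1.09403808e-03,  1.60971062e-05,  1.64060176e-03]), 'joint_efforts': array([ 4.70837695e-03, -4.76263154e+01,  1.37054265e+00, -2.54948813e+01,
        1.19732064e-02,  5.03577452e-03, -2.04539805e-05]), 'tcp_pos': array([0.28001109, 0.58597132, 0.23833981]), 'eef_rot': array([ 2.21015225e-01,  9.75269943e-01, -8.89566737e-04, -1.32888561e-04]), 'wrist_force': array([-0.99613245,  0.74952529, -0.80423688]), 'ft_torque': array([ 0.04117053, -0.04220148, -0.05320107]), 'opening': 0.08555557189289656} 0.008
```

View pics/scene.png

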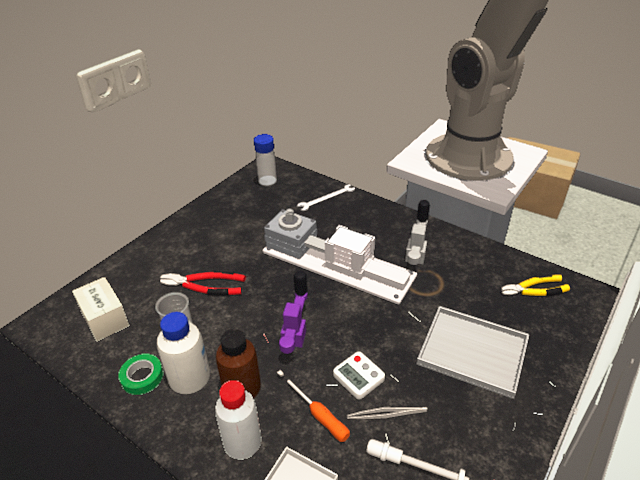

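View pics/side.png

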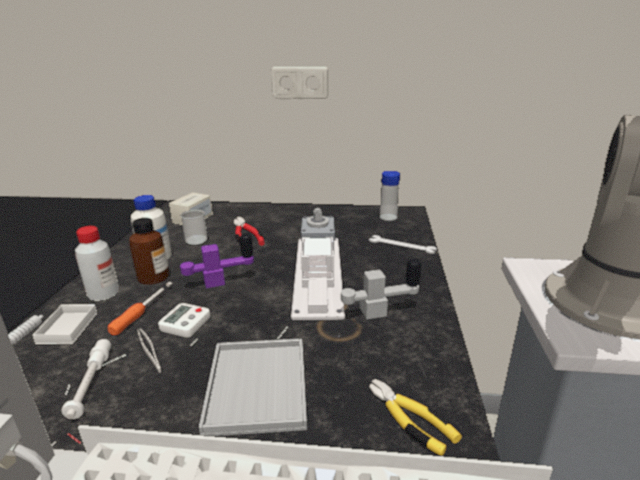

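Candidates for the crank: the grey one at scene (418,235) / side (375,295), and the purple look-alike at scene (293,315) / side (213,265). I choose the grey one. Candidates for the tray: the steel one at scene (473,348) and the small white one at (300,465). I choose the steel one. Next I measure them from depth.

```bash
python3 - <<'E'
from h import *
import pickle
S={n:pickle.load(open(n+'.pkl','rb')) for n in('scene','side')}
def rect(P,lab):
    r=cv2.minAreaRect((P[:,:2]*1000).astype(np.float32));print(lab,len(P),'c',np.round(r[0],1),'size',np.round(r[1],1),'ang',round(r[2],1),'med',np.median(P,0).round(4))
def pick(n,box,z0,z1):
    P=cloud(S[n]);u0,v0,u1,v1=box
    Q=P[v0:v1,u0:u1].reshape(-1,3);C=S[n]['color'][v0:v1,u0:u1].reshape(-1,3).astype(int)
    m=(Q[:,2]>z0)&(Q[:,2]<z1);return Q[m],C[m]
bx={'scene':dict(crank=(400,195,445,272),feed=(255,200,420,305),tray=(410,300,535,398)),'side':dict(crank=(338,255,425,322),feed=(285,200,350,322),tray=(200,335,310,435))}
for n in S:
    b=bx[n]
    Q,C=pick(n,b['crank'],.015,.12)
    dark=C.max(1)<60
    rect(Q[dark&(Q[:,2]>.05)],n+' handle'); 
    rect(Q[(Q[:,2]>.085)],n+' handletop')
    rect(Q[~dark&(Q[:,2]>.072)&(Q[:,2]<.082)],n+' bosstop')
    rect(Q[~dark&(Q[:,2]>.036)],n+' arm+'); print('maxz',Q[:,2].max())
    for z0,z1,l in((.07,.09,'stack/angles tops z.07-.09'),(.06,.068,'housing top'),(.088,.105,'shaft top'),(.026,.034,'deck'),(.007,.013,'base')):
        Q,C=pick(n,b['feed'],z0,z1);rect(Q,n+' '+l) if len(Q)>3 else 0
    Q,C=pick(n,b['tray'],.013,.02);rect(Q,n+' trayrim')
    Q,C=pick(n,b['tray'],.0,.03);rect(Q,n+' tray')
    P=cloud(S[n]);print(P[(0.0<P[...,2])&(P[...,2]<.004)].shape)
c=[cv2.resize(S['scene']['color'][180:320,250:450],None,fx=4,fy=4,interpolation=cv2.INTER_CUBIC)]
cv2.imwrite('pics/crop1.png',c[0][...,::-1])
E
```

```text
scene handle 212 c [377.2  65.2] size [67.6 21.6] ang 44.2 med [0.3665 0.0522 0.0746]
scene handletop 61 c [359.8  50.6] size [20.1 23.1] ang 62.0 med [0.3616 0.0497 0.0879]
scene bosstop 108 c [400.9  64.2] size [84.1 24.1] ang 20.4 med [0.4262 0.0721 0.0738]
scene arm+ 526 c [416.9  70.3] size [138.8  26. ] ang 19.1 med [0.4383 0.0795 0.0488]
maxz 0.09154973338205119
scene stack/angles tops z.07-.09 1350 c [552.9   6.4] size [256.2 289.7] ang 38.8 med [ 0.544  -0.026   0.0752]
scene housing top 812 c [495.2 -43.6] size [236.6 310.1] ang 57.2 med [ 0.5576 -0.1276  0.063 ]
scene shaft top 104 c [610.9 -91.6] size [193.5  18.3] ang 43.9 med [ 0.5553 -0.1478  0.0904]
scene deck 906 c [545.8 -24.7] size [188.2 293. ] ang 45.7 med [0.5314 0.035  0.0284]
scene base 1283 c [519.  -46.6] size [124.5 309. ] ang 6.3 med [0.5587 0.0089 0.0084]
scene trayrim 499 c [584.4 268.9] size [132.5 159.7] ang 10.5 med [0.5987 0.2826 0.0143]
scene tray 6527 c [566.3 268.6] size [212.  248.8] ang 34.2 med [0.5852 0.271  0.0024]
(16490, 3)
side handle 348 c [357.6  49.6] size [23.6 20.8] ang 0.8 med [0.358
[... 247 characters left out ...]
4 med [0.4231 0.0799 0.0463]
maxz 0.09082423584769311
side stack/angles tops z.07-.09 785 c [536.6 -79.9] size [ 60.1 201.4] ang 6.4 med [ 0.5344 -0.0282  0.0765]
side housing top 499 c [535.7 -89.5] size [ 69.4 219.9] ang 7.8 med [ 0.5338 -0.124   0.0638]
side shaft top 40 c [ 545.5 -154.4] size [10.2 16.7] ang 83.9 med [ 0.5447 -0.1528  0.0937]
side deck 677 c [522.5  -7. ] size [ 74.4 231.3] ang 11.0 med [0.5206 0.0525 0.0288]
side base 1408 c [532.6 -45. ] size [ 89.3 306.3] ang 6.2 med [0.5113 0.0436 0.0088]
side trayrim 986 c [582.3 266.7] size [130. 163.] ang 10.3 med [0.5799 0.3023 0.0145]
side tray 8945 c [600.4 252.6] size [175.4 200.6] ang 7.6 med [0.583  0.2772 0.0031]
(15058, 3)
```

View pics/crop1.png

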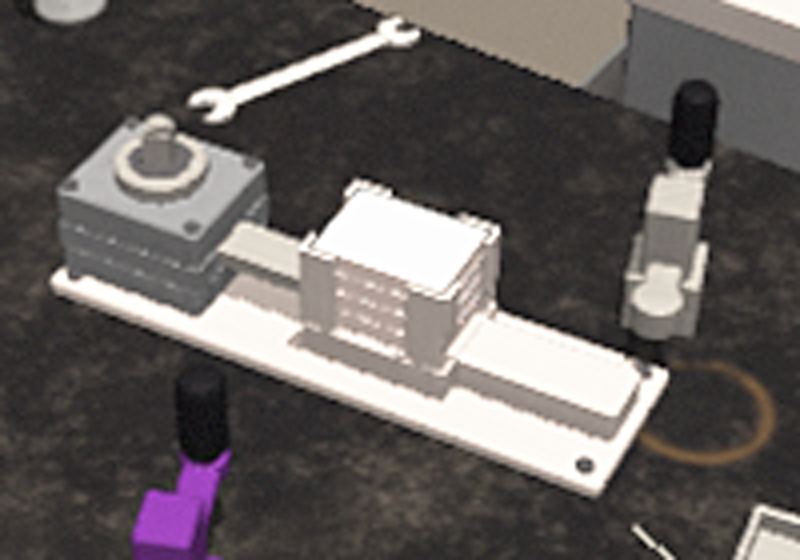

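The crop confirms it: the grey crank is at full-image pixel (418,235), with its black handle at (423,210). The shaft stands on the grey housing at (290,218). Measured sizes match the description (handle to boss 69.6 mm, tray 130x160 mm, base 89x306 mm). Next is a planning helper and an approach to look at the shaft.

```bash
cat >> h.py <<'E'
def toolR(yang):  # tool pointing down, tool y at world angle yang (deg)
    a=np.radians(yang);y=np.array([np.cos(a),np.sin(a),0]);z=np.array([0,0,-1.]);return np.c_[np.cross(y,z),y,z]
def plan(way,g,start=None,dp=3):
    """way: list of (tcp mm, yang deg, n rows); prints rows (shift in axes at row start)"""
    st=manip.state()
    p,q=(np.array(st['tcp_pos'])*1000,R.from_quat(st['eef_rot'])) if start is None else start
    for t,yang,n in way:
        t=np.array(t,float);dv=(q.inv()*R.from_matrix(toolR(yang))).as_rotvec()
        if yang is None: dv*=0
        dr=dv/n
        if np.linalg.norm(dr)>.186:print('ROT BIG')
        if np.linalg.norm(t-p)/n>62:print('SHIFT BIG')
        out=[]
        for i in range(n):
            w=(t-p)/(n-i);s=q.inv().apply(w);row=np.r_[dr.round(4),s.round(1)]
            p=p+q.apply(row[3:]);q=q*R.from_rotvec(row[:3]);out.append([float(x) for x in row]+[g])
        print('-> ',t);[print(out[k:k+5]) for k in range(0,n,5)]
    return p,q
E
python3 - <<'E'
from h import *
s=manip.snapshot('wrist');print(np.array(s['T_tool_cam']).round(3).tolist(),s['intrinsics'])
plan([((545,-150,320),100,14)],0)
E
```

```text
[[0.001, -0.948, -0.317, 0.082], [1.0, 0.0, 0.001, 0.001], [-0.001, -0.317, 0.948, -0.137], [0.0, 0.0, 0.0, 1.0]] [[358.81638534   0.         318.49493772]
 [  0.         358.81638534 236.2791937 ]
 [  0.           0.           1.        ]]
->  [ 545. -150.  320.]
[[-0.0001, -0.0, -0.0443, -39.7, -39.3, -5.8, 0], [-0.0001, -0.0, -0.0443, -38.0, -41.0, -5.8, 0], [-0.0001, -0.0, -0.0443, -36.1, -42.7, -5.8, 0], [-0.0001, -0.0, -0.0443, -34.2, -44.2, -5.8, 0], [-0.0001, -0.0, -0.0443, -32.2, -45.7, -5.8, 0]]
[[-0.0001, -0.0, -0.0443, -30.1, -47.1, -5.8, 0], [-0.0001, -0.0, -0.0443, -28.0, -48.3, -5.8, 0], [-0.0001, -0.0, -0.0443, -25.9, -49.5, -5.8, 0], [-0.0001, -0.0, -0.0443, -23.6, -50.6, -5.8, 0], [-0.0001, -0.0, -0.0443, -21.4, -51.6, -5.8, 0]]
[[-0.0001, -0.0, -0.0443, -19.1, -52.5, -5.8, 0], [-0.0001, -0.0, -0.0443, -16.7, -53.4, -5.7, 0], [-0.0001, -0.0, -0.0443, -14.3, -54.0, -5.8, 0], [-0.0001, -0.0, -0.0443, -12.0, -54.6, -5.7, 0]]
```

Call:
carry_out(series=[[0,0,-0.0443,-39.7,-39.3,2.8,0],[0,0,-0.0443,-38,-41,2.8,0],[0,0,-0.0443,-36.1,-42.7,2.8,0],[0,0,-0.0443,-34.2,-44.2,2.8,0],[0,0,-0.0443,-32.2,-45.7,2.8,0]])

```text
time_s: 0.78
tcp_pos: [0.3752, 0.3216, 0.2251]
eef_rot: [0.111, 0.994, 0.0, 0.0]
wrist_force: [0.2, -1.2, 0.4]
opening: 0.0855
```

Call:
carry_out(series=[[0,0,-0.0443,-30.1,-47.1,2.8,0],[0,0,-0.0443,-28,-48.3,2.8,0],[0,0,-0.0443,-25.9,-49.5,2.8,0],[0,0,-0.0443,-23.6,-50.6,2.8,0],[0,0,-0.0443,-21.4,-51.6,2.8,0]])

```text
time_s: 1.4
tcp_pos: [0.4697, 0.0591, 0.2113]
eef_rot: [0.0, 1.0, 0.0, 0.0]
wrist_force: [0.7, 0.1, -0.6]
opening: 0.0855
```

Call:
carry_out(series=[[0,0,-0.0443,-19.1,-52.5,2.8,0],[0,0,-0.0443,-16.7,-53.4,2.8,0],[0,0,-0.0443,-14.3,-54,2.8,0],[0,0,-0.0443,-12,-54.6,2.8,0],[0,0,0,0,0,0,0]])

```text
time_s: 2.02
tcp_pos: [0.5448, -0.1553, 0.1998]
eef_rot: [-0.083, 0.997, -0.002, -0.0]
wrist_force: [-1.0, 0.7, 0.1]
opening: 0.0854
```

```bash
python3 - <<'E'
from h import *
import pickle
s=snap('wrist');pickle.dump(s,open('wshaft.pkl','wb'));save(s,'wshaft.png')
print(manip.state()['tcp_pos'],manip.state()['time_s'])
P=cloud(s);print(proj(s,[[.545,-.15,.076],[.545,-.15,.099]]))
for z0,z1 in((.097,.102),(.0925,.0965),(.074,.078),(.063,.067)):
    m=(P[...,2]>z0)&(P[...,2]<z1)&(np.hypot(P[...,0]-.545,P[...,1]+.15)<.07)
    Q=P[m]
    if len(Q)>4:print(z0,len(Q),Q.mean(0).round(4),[np.round(x,1) for x in cv2.minAreaRect((Q[:,:2]*1000).astype(np.float32))])
E
```

```text
[ 0.54468678 -0.15188893  0.19960271] 2.075
[[324.18917146 230.01058323]
 [324.6107372  239.87014666]]
0.097 295 [ 0.5459 -0.1563  0.0998] [array([ 546.7, -156.3]), array([14.2, 13.9]), np.float64(25.1)]
0.0925 48 [ 0.5417 -0.1572  0.0948] [array([ 546.5, -156.2]), array([14.2, 13.5]), np.float64(24.3)]
0.074 1642 [ 0.5448 -0.1568  0.0771] [array([ 546.8, -156.4]), array([47.5, 46.5]), np.float64(10.3)]
0.063 2337 [ 0.5408 -0.1594  0.0663] [array([ 546.7, -156.4]), array([70. , 84.1]), np.float64(6.3)]
```

```bash
python3 - <<'E'
from h import *
import pickle
s=snap('wrist');pickle.dump(s,open('wshaft.pkl','wb'));save(s,'wshaft.png')
print(s['T'][:3,3],manip.state()['tcp_pos'],manip.state()['time_s'])
P=cloud(s)
for z0,z1 in((.097,.102),(.0925,.0965),(.074,.079),(.063,.068)):
    Q=P[(P[...,2]>z0)&(P[...,2]<z1)&(np.hypot(P[...,0]-.546,P[...,1]+.153)<.065)]
    if len(Q)>4:print(z0,len(Q),Q.mean(0).round(4),[np.round(x,1) for x in cv2.minAreaRect((Q[:,:2]*1000).astype(np.float32))])
E
```

```text
[ 0.46466182 -0.16455592  0.33650954] [ 0.54474439 -0.14962211  0.19959189] 2.125
0.097 297 [ 0.5457 -0.1565  0.0997] [array([ 546.8, -156.4]), array([14.1, 13.8]), np.float64(24.6)]
0.0925 45 [ 0.5416 -0.157   0.0948] [array([ 546.7, -156.3]), array([14.3, 14. ]), np.float64(24.9)]
0.074 2241 [ 0.5445 -0.1567  0.0774] [array([ 546.6, -156.4]), array([47.1, 46.8]), np.float64(8.1)]
0.063 5024 [ 0.5425 -0.1573  0.0669] [array([ 546.5, -156.4]), array([69.7, 84.2]), np.float64(6.5)]
```

View pics/wshaft.png

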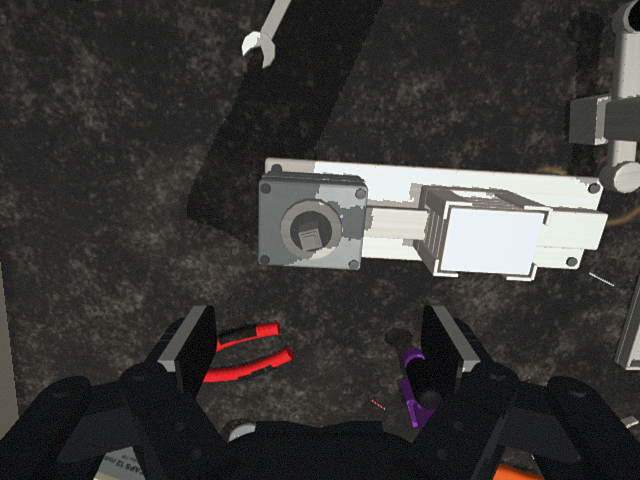

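Wrist view: the shaft is at pixel (309,237), square to 14.1x13.8 mm, centred at (546.7,-156.4) mm and turned 24.8°. The crank is at the right edge (605,110) and the purple one at (415,390). Next, to the crank.

```bash
python3 - <<'E'
from h import *
plan([((424.5,72,190),108.4,5)],0)
E
```

```text
->  [424.5  72.  190. ]
[[0.0002, -0.0002, -0.0296, 16.1, 47.8, 2.0, 0], [0.0002, -0.0002, -0.0296, 14.6, 48.3, 2.0, 0], [0.0002, -0.0002, -0.0296, 13.2, 48.7, 1.9, 0], [0.0002, -0.0002, -0.0296, 11.8, 49.0, 1.9, 0], [0.0002, -0.0002, -0.0296, 10.3, 49.3, 2.0, 0]]
```

Call:
carry_out(series=[[0,0,-0.0296,16.1,47.8,2,0],[0,0,-0.0296,14.6,48.3,2,0],[0,0,-0.0296,13.2,48.7,2,0],[0,0,-0.0296,11.8,49,2,0],[0,0,-0.0296,10.3,49.3,2,0]])

```text
time_s: 2.75
tcp_pos: [0.4226, 0.075, 0.1902]
eef_rot: [-0.163, 0.987, 0.001, 0.0]
wrist_force: [1.6, 0.7, 0.6]
opening: 0.0853
```

Call:
carry_out(series=[[0,0,0,0,0,0,0],[0,0,0,0,0,0,0]])

```text
time_s: 3.0
tcp_pos: [0.4243, 0.0724, 0.1903]
eef_rot: [-0.162, 0.987, 0.0, 0.0]
wrist_force: [0.4, -0.2, 0.3]
opening: 0.085
```

```bash
python3 - <<'E'
from h import *
s=snap('wrist');save(s,'wcrank.png')
P=cloud(s);C=s['color'].astype(int);n=np.hypot(P[...,0]-.40,P[...,1]-.065)<.11
def f(l,m):
    Q=P[m&n]
    if len(Q)>4:
        r=cv2.minAreaRect((Q[:,:2]*1000).astype(np.float32));print(l,len(Q),Q.mean(0).round(4),[np.round(x,1) for x in r])
z=P[...,2];br=C.max(2)>70
f('handle top',(z>.087)&(z<.096));f('boss top',(z>.0735)&(z<.079)&br);f('arm+cw',(z>.039)&(z<.05)&br);f('cw',(z>.045)&(z<.051)&br)
st=manip.state();print(st['tcp_pos'],st['time_s'])
plan([((424.5,72,50),108.4,5)],0)
E
```

```text
handle top 1046 [0.3588 0.0485 0.0922] [array([359.1,  48.5]), array([22.8, 22.5]), np.float64(62.8)]
boss top 1220 [0.4237 0.0719 0.0777] [array([449.7,  44.6]), array([ 34.6, 107.6]), np.float64(42.1)]
arm+cw 1703 [0.4127 0.0681 0.0449] [array([425.1,  72.4]), array([114.4,  25.6]), np.float64(20.0)]
cw 797 [0.451  0.0818 0.0488] [array([426.7,  72.8]), array([111.2,  25.6]), np.float64(20.2)]
[0.42469023 0.0716555  0.19033339] 3.05
->  [424.5  72.   50. ]
[[-0.0, 0.0001, 0.0003, 0.0, 0.1, 28.1, 0], [-0.0, 0.0001, 0.0003, 0.0, 0.1, 28.1, 0], [-0.0, 0.0001, 0.0003, 0.0, 0.1, 28.0, 0], [-0.0, 0.0001, 0.0003, 0.1, 0.1, 28.1, 0], [-0.0, 0.0001, 0.0003, 0.0, 0.0, 28.0, 0]]
```

View pics/wcrank.png

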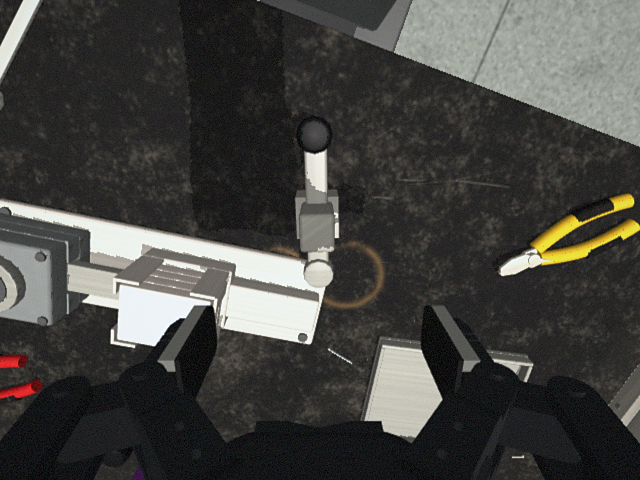

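Wrist view: handle top at (315,132), boss at (318,225), arm vertical in the picture. That gives the crank at (424.8,72.4), arm at 20°, with all heights consistent. Next I descend and grip the boss.

Call:
carry_out(series=[[0,0,-0.014,0,0.4,28,0],[0,0,-0.014,0,0.3,28,0],[0,0,0,0,0,28,0],[0,0,0,0,0,28,0],[0,0,0,0,0,28,0]])

```text
time_s: 3.68
tcp_pos: [0.4251, 0.0713, 0.0493]
eef_rot: [-0.173, 0.985, -0.0, 0.0]
wrist_force: [-0.4, -0.0, -0.5]
opening: 0.0854
```

Call:
carry_out(series=[[0,0,0,0,0,0,0],[0,0,0,0,0,0,255],[0,0,0,0,0,0,255],[0,0,0,0,0,0,255],[0,0,0,0,0,0,255]])

```text
time_s: 4.3
tcp_pos: [0.4251, 0.0726, 0.0509]
eef_rot: [-0.174, 0.985, 0.0, 0.001]
wrist_force: [-0.4, -0.6, 4.9]
opening: 0.0256
```

Call:
carry_out(series=[[0,0,0,0,0,0,255],[0,0,0,0,0,0,255],[0,0,0,0,0,-20,255],[0,0,0,0,0,-50,255],[0,0,0,0,0,-60,255]])

```text
time_s: 4.92
tcp_pos: [0.4223, 0.072, 0.1799]
eef_rot: [-0.174, 0.985, -0.0, -0.002]
wrist_force: [0.9, 0.2, -4.2]
opening: 0.0254
```

```bash
python3 - <<'E'
from h import *
st=manip.state();print(st['tcp_pos'],st['eef_rot'],st['opening'],st['wrist_force'])
s=snap('wrist');save(s,'wheld.png')
T=np.linalg.inv(np.r_[np.c_[R.from_quat(st['eef_rot']).as_matrix(),st['tcp_pos']],[[0,0,0,1]]])
P=cloud(s);Q=P@T[:3,:3].T+T[:3,3]   # tool frame
m=(np.abs(Q[...,2]+42)<1e9)&(Q[...,2]>-.06)&(Q[...,2]<.06)&(np.abs(Q[...,1])<.03)&(Q[...,0]>.01)&(Q[...,0]<.1)
z=Q[...,2];a=Q[m&(z<-.036)&(z>-.048)&(Q[...,0]>.045)];print('handle top',len(a),a.mean(0).round(4),[np.round(x,1) for x in cv2.minAreaRect((a[:,:2]*1000).astype(np.float32))])
a=Q[m&(z>.002)&(z<.012)];print('arm',len(a),a.mean(0).round(4),np.polyfit(a[:,0],a[:,1],1))
m=(Q[...,0]<.03)&(Q[...,0]>-.03)&(np.abs(Q[...,1])<.012)&(z<-.02)&(z>-.032);a=Q[m];print('boss',len(a),np.round(a.min(0),4),np.round(a.max(0),4))
E
```

```text
[0.42232362 0.07203837 0.17990765] [-1.74363602e-01  9.84678717e-01 -4.31081295e-04 -2.22990432e-03] 0.025382643642288358 [ 0.94407017  0.19252809 -4.17034638]
handle top 5675 [ 0.0711  0.0009 -0.0414] [array([70.3,  0.9]), array([23., 23.]), np.float64(16.2)]
arm 3599 [0.0313 0.0008 0.0067] [0.0017838  0.00076079]
boss 5148 [-0.0143 -0.012  -0.032 ] [ 0.0162  0.012  -0.02  ]
```

View pics/wheld.png

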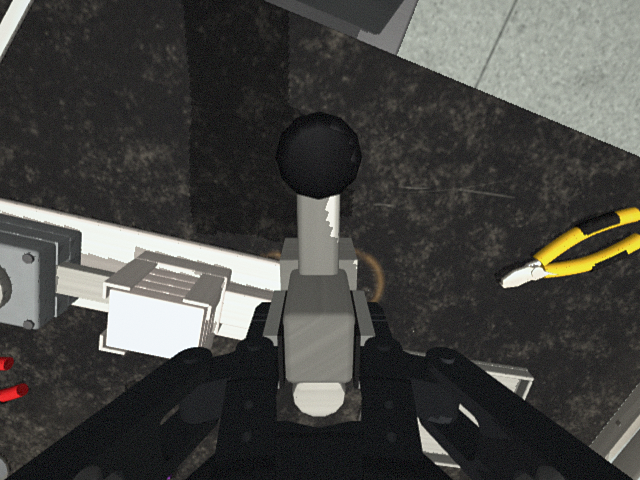

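Held squarely: the handle top is at pixel (318,155), and the hub axis is at tool (0.6,0.8) mm with 0.1° yaw. Moving over the shaft.

```bash
python3 - <<'E'
from h import *
e=plan([((547.6,-156.9,180),114.8,7),((547.6,-156.9,155),114.8,2)],255)
E
```

```text
->  [ 547.6 -156.9  180. ]
[[0.0, 0.0015, -0.0119, -4.8, -36.7, 1.2, 255], [0.0, 0.0015, -0.0119, -4.4, -36.8, 1.2, 255], [0.0, 0.0015, -0.0119, -3.9, -36.8, 1.1, 255], [0.0, 0.0015, -0.0119, -3.5, -36.9, 1.2, 255], [0.0, 0.0015, -0.0119, -3.0, -36.9, 1.1, 255]]
[[0.0, 0.0015, -0.0119, -2.6, -37.0, 1.1, 255], [0.0, 0.0015, -0.0119, -2.2, -37.0, 1.2, 255]]
->  [ 547.6 -156.9  155. ]
[[-0.0, 0.0002, 0.0001, 0.0, 0.0, 12.5, 255], [-0.0, 0.0002, 0.0001, 0.0, 0.0, 12.5, 255]]
```

Call:
carry_out(series=[[0,0,-0.012,-4.5,-36.7,0,255],[0,0,-0.012,-4,-36.8,0,255],[0,0,-0.012,-3.6,-36.8,0,255],[0,0,-0.012,-3.2,-36.9,0,255],[0,0,-0.012,-2.8,-36.9,0,255]])

```text
time_s: 5.6
tcp_pos: [0.5079, -0.093, 0.1789]
eef_rot: [-0.204, 0.979, 0.0, -0.001]
wrist_force: [-0.4, -0.2, -4.4]
opening: 0.0253
```

Call:
carry_out(series=[[0,0,-0.012,-2.4,-37,0,255],[0,0,-0.012,-2,-37,0,255],[0,0,0,0,0,10,255],[0,0,0,0,0,10,255],[0,0,0,0,0,0,255]])

```text
time_s: 6.22
tcp_pos: [0.5409, -0.1563, 0.1582]
eef_rot: [-0.216, 0.976, 0.001, -0.002]
wrist_force: [-0.5, -0.4, -3.7]
opening: 0.0253
```

Call:
carry_out(series=[[0,0,0,0,0,0,255]])

```text
time_s: 6.35
tcp_pos: [0.5424, -0.1571, 0.16]
eef_rot: [-0.216, 0.976, 0.0, -0.0]
wrist_force: [-0.3, 0.6, -4.0]
opening: 0.0253
```

```bash
python3 - <<'E'
from h import *
st=manip.state();Rm=R.from_quat(st['eef_rot']).as_matrix()
print(st['tcp_pos'],Rm.round(4).tolist(),np.degrees(np.arctan2(Rm[1,1],Rm[0,1])),st['wrist_force'],st['time_s'])
plan([((547.6,-156.9,151),114.8,2)],255)
E
```

```text
[ 0.54238211 -0.15713418  0.15996947] [[-0.9065, -0.4223, -0.0002], [-0.4223, 0.9065, 0.0006], [-0.0001, 0.0006, -1.0]] 114.9794476891964 [-0.25300726  0.60474081 -3.97840623] 6.35
->  [ 547.6 -156.9  151. ]
[[0.0003, 0.0, 0.0016, -2.4, -1.0, 4.5, 255], [0.0003, 0.0, 0.0016, -2.4, -1.0, 4.5, 255]]
```

Call:
carry_out(series=[[0,0,0.0016,-2.4,-1,4.5,255],[0,0,0.0016,-2.4,-1,4.5,255],[0,0,0,0,0,0,255]])

```text
time_s: 6.72
tcp_pos: [0.5476, -0.1577, 0.1506]
eef_rot: [-0.214, 0.977, 0.0, -0.0]
wrist_force: [0.1, 0.5, -4.0]
opening: 0.0253
```

```bash
python3 - <<'E'
from h import *
st=manip.state();Rm=R.from_quat(st['eef_rot']).as_matrix()
print(st['tcp_pos'],np.degrees(np.arctan2(Rm[1,1],Rm[0,1])),st['wrist_force'],st['time_s'])
s=snap('wrist');P=cloud(s);Q=(P-st['tcp_pos'])@Rm;z=Q[...,2]
a=Q[(np.abs(Q[...,1])<.03)&(z<-.036)&(z>-.048)&(Q[...,0]>.045)&(Q[...,0]<.1)];print('handle',a.mean(0).round(4),np.round(cv2.minAreaRect((a[:,:2]*1000).astype(np.float32))[0],1))
a=Q[(np.abs(Q[...,1])<.03)&(z<.012)&(z>.002)&(Q[...,0]>.02)&(Q[...,0]<.055)];print('arm',np.polyfit(a[:,0],a[:,1],1))
E
```

```text
[ 0.54764615 -0.15765818  0.15061031] 114.73092453912697 [ 0.06120434  0.54624811 -4.02302345] 6.725
handle [ 0.071   0.0009 -0.0413] [70.3  0.9]
arm [-0.00305557  0.00090842]
```

Aligned. Inserting in short steps with a force check.

Call:
carry_out(series=[[0,0,0,0,0.6,2,255],[0,0,0,0,0,3,255],[0,0,0,0,0,3,255]])

```text
time_s: 7.15
tcp_pos: [0.5474, -0.1574, 0.1429]
eef_rot: [-0.214, 0.977, 0.0, 0.0]
wrist_force: [-0.4, -0.4, -3.8]
opening: 0.0252
```

Call:
carry_out(series=[[0,0,0,0,0,4,255],[0,0,0,0,0,4,255],[0,0,0,0,0,4,255],[0,0,0,0,0,3,255],[0,0,0,0,0,0,255]])

```text
time_s: 7.78
tcp_pos: [0.5472, -0.1573, 0.1278]
eef_rot: [-0.214, 0.977, 0.0, -0.0]
wrist_force: [-0.3, 0.1, -5.2]
opening: 0.0254
```

Call:
carry_out(series=[[0,0,0,0,0,2,255],[0,0,0,0,0,0,255],[0,0,0,0,0,0,80],[0,0,0,0,0,0,80],[0,0,0,0,0,0,80]])

```text
time_s: 8.4
tcp_pos: [0.5477, -0.1575, 0.1262]
eef_rot: [-0.214, 0.977, -0.0, 0.0]
wrist_force: [-0.3, 0.1, 0.4]
opening: 0.0588
```

Call:
carry_out(series=[[0,0,0,0,0,-30,80],[0,0,0,0,0,-45,80],[0,0,0,0,0,0,80]])

```text
time_s: 8.78
tcp_pos: [0.55, -0.1585, 0.2048]
eef_rot: [-0.214, 0.977, -0.001, 0.004]
wrist_force: [0.3, -0.2, -0.5]
opening: 0.0587
```

```bash
python3 - <<'E'
from h import *
st=manip.state();print(st['tcp_pos'],st['opening'],st['time_s'])
s=snap('wrist');save(s,'wfit.png');P=cloud(s);z=P[...,2]
n=np.hypot(P[...,0]-.5,P[...,1]+.17)<.08
for l,a,b in(('handle',.155,.175),('boss',.145,.154),('arm',.112,.122)):
    Q=P[n&(z>a)&(z<b)];print(l,len(Q),Q.mean(0).round(4),np.median(Q[:,2]),[np.round(x,1) for x in cv2.minAreaRect((Q[:,:2]*1000).astype(np.float32))])
E
```

```text
[ 0.55003333 -0.15852754  0.20483191] 0.058715626334216654 8.775
handle 2107 [ 0.4882 -0.1844  0.167 ] 0.16844046132858376 [array([ 515.7, -171.1]), array([93.6, 23.5]), np.float64(25.8)]
boss 1172 [ 0.5438 -0.1586  0.1525] 0.15336169836745966 [array([ 547.3, -157.1]), array([30.8, 26. ]), np.float64(25.2)]
arm 1819 [ 0.5166 -0.1713  0.1199] 0.12004614366983218 [array([ 536.8, -162.7]), array([87.9, 29.3]), np.float64(32.5)]
```

View pics/wfit.png

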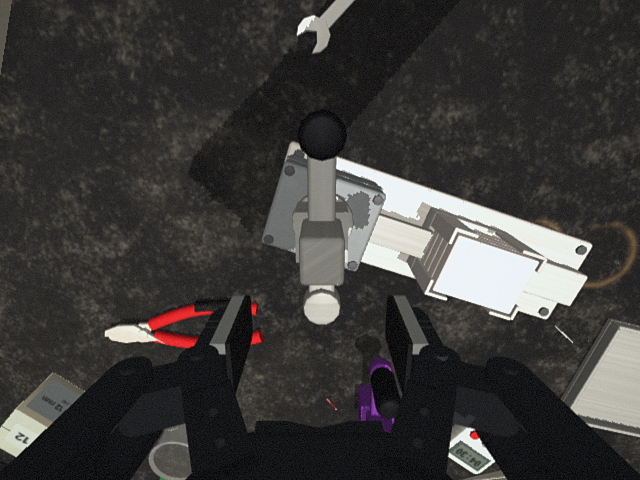

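The crank is seated. The boss top reads 153.4 mm minus the camera's +1.6 mm bias, so about 152 mm as expected; axis (547.3,-157.1), yaw 25.2°. In the view the handle is at (323,133) and the boss at (322,255). Next, the handle.

Call:
carry_out(series=[[0,0,0,35,0.3,0,60],[0,0,0,35,0,0,60],[0,0,0,0,0,20,60],[0,0,0,0,0,0,60]])

```text
time_s: 9.32
tcp_pos: [0.4818, -0.1857, 0.179]
eef_rot: [-0.214, 0.977, 0.001, -0.002]
wrist_force: [0.7, 0.3, 0.1]
opening: 0.0656
```

```bash
python3 - <<'E'
from h import *
st=manip.state();print(st['tcp_pos'],st['time_s'])
plan([((483.8,-186.4,138),115,2)],60)
E
```

```text
[ 0.48175002 -0.18567877  0.17896445] 9.325
->  [ 483.8 -186.4  138. ]
[[0.0016, -0.0018, -0.0027, -0.9, -0.8, 20.5, 60], [0.0016, -0.0018, -0.0027, -0.8, -0.8, 20.5, 60]]
```

Call:
carry_out(series=[[0,0,0,-0.9,-0.8,20.5,60],[0,0,0,-0.9,-0.8,20.5,60],[0,0,0,0,0,0,255],[0,0,0,0,0,0,255],[0,0,0,0,0,0,255]])

```text
time_s: 9.95
tcp_pos: [0.4868, -0.1873, 0.141]
eef_rot: [-0.214, 0.977, -0.0, 0.001]
wrist_force: [-0.3, 0.2, 0.5]
opening: 0.0222
```

Call:
carry_out(series=[[0,0,0,0,0,0,255]])

```text
time_s: 10.07
tcp_pos: [0.4866, -0.1873, 0.1409]
eef_rot: [-0.214, 0.977, -0.0, 0.001]
wrist_force: [0.2, -0.4, 0.7]
opening: 0.0224
```

Call:
carry_out(series=[[0,0,0,-3.4,21.6,0,255],[0,0,0,-9.9,19.5,0,255],[0,0,0,-15.5,15.5,0,255],[0,0,0,-19.5,9.9,0,255],[0,0,0,-21.6,3.4,0,255]])

```text
time_s: 10.7
tcp_pos: [0.5195, -0.0931, 0.141]
eef_rot: [-0.214, 0.977, 0.001, -0.001]
wrist_force: [-2.6, -0.9, 4.8]
opening: 0.0225
```

Call:
carry_out(series=[[0,0,0,0,0,0,255],[0,0,0,0,0,0,255]])

```text
time_s: 10.95
tcp_pos: [0.5207, -0.0928, 0.141]
eef_rot: [-0.214, 0.977, 0.001, 0.001]
wrist_force: [-0.6, 4.7, 7.1]
opening: 0.0223
```

```bash
cat > w.py <<'E'
from h import *
st=manip.state();p=np.array(st['tcp_pos'])*1000;d=p[:2]-[547.2,-157]
Rm=R.from_quat(st['eef_rot']).as_matrix();t=d@Rm[:2,:2]
print(p.round(1),'tool-frame from axis',t.round(1),'r',np.hypot(*d).round(1),'ang',np.degrees(np.arctan2(t[1],t[0])).round(1),'F',st['wrist_force'].round(1),'op',st['opening'],st['time_s'],'tilt',Rm[:,2].round(3),'yaw',np.degrees(np.arctan2(Rm[1,1],Rm[0,1])).round(1))
E
python3 w.py
```

```text
[520.7 -92.8 141. ] tool-frame from axis [-2.8 69.4] r 69.4 ang 92.3 F [-0.6  4.7  7.1] op 0.02227531451224068 10.95 tilt [ 0.001  0.003 -1.   ] yaw 114.7
```

Call:
carry_out(series=[[0,0,0,-21,-3.4,0,255],[0,0,0,-19,-9.8,0,255],[0,0,0,-15,-15.4,0,255],[0,0,0,-9.4,-19.4,0,255],[0,0,0,-2.8,-21.5,0,255]])

```text
time_s: 11.58
tcp_pos: [0.6128, -0.1275, 0.1412]
eef_rot: [-0.215, 0.977, 0.001, 0.002]
wrist_force: [2.0, 3.6, 3.2]
opening: 0.0226
```

Call:
carry_out(series=[[0,0,0,0,0,0,255]])

```text
time_s: 11.7
tcp_pos: [0.6138, -0.1309, 0.1417]
eef_rot: [-0.213, 0.977, -0.001, 0.004]
wrist_force: [5.4, 1.9, 3.0]
opening: 0.0224
```

```bash
python3 w.py
```

```text
[ 613.8 -130.9  141.7] tool-frame from axis [-71.4  -3.9] r 71.5 ang -176.8 F [5.4 1.9 3. ] op 0.022377795164846694 11.7 tilt [ 0.008 -0.001 -1.   ] yaw 114.6
```

Call:
carry_out(series=[[0,0,0,3.6,-21.2,0,255],[0,0,0,10.1,-19,0,255],[0,0,0,15.7,-15,0,255],[0,0,0,19.7,-9.5,0,255],[0,0,0,21.8,-3,0,255]])

```text
time_s: 12.32
tcp_pos: [0.5734, -0.2227, 0.1407]
eef_rot: [-0.213, 0.977, -0.001, 0.001]
wrist_force: [3.0, 1.4, 4.0]
opening: 0.0226
```

Call:
carry_out(series=[[0,0,0,21.6,3.4,0,255],[0,0,0,19.5,9.9,0,255],[0,0,0,15.5,15.5,0,255],[0,0,0,9.9,19.5,0,255],[0,0,0,3.4,21.6,0,255]])

```text
time_s: 12.95
tcp_pos: [0.4833, -0.1844, 0.1401]
eef_rot: [-0.214, 0.977, -0.0, 0.004]
wrist_force: [14.5, 4.1, -7.5]
opening: 0.0224
```

Call:
carry_out(series=[[0,0,0,0,0,0,255]])

```text
time_s: 13.08
tcp_pos: [0.4827, -0.183, 0.14]
eef_rot: [-0.216, 0.976, 0.001, 0.003]
wrist_force: [8.5, 2.0, -3.3]
opening: 0.0218
```

```bash
python3 w.py; python3 - <<'E'
from h import *
s=snap('scene');save(s,'mid.png');P=cloud(s)
o=np.array([535.4,-57.])/1000;a=np.radians(6.4);y=np.array([-np.sin(a),np.cos(a)]);x=np.array([np.cos(a),np.sin(a)])
f=P[...,:2]-o;fx=f@x;fy=f@y;m=(abs(fx)<.024)&(fy>.08)&(fy<.17)&(P[...,2]>.038)&(P[...,2]<.046);print('blank front y',np.percentile(fy[m],98) if m.sum()>5 else None,m.sum())
E
```

```text
[ 482.7 -183.   140. ] tool-frame from axis [69.4  3.5] r 69.5 ang 2.9 F [ 8.5  2.  -3.3] op 0.021844156455430655 13.075 tilt [ 0.005  0.003 -1.   ] yaw 114.9
blank front y 0.10954343600701189 253
```

Call:
carry_out(series=[[0,0,0,-3.8,21,0,255],[0,0,0,-10.2,18.9,0,255],[0,0,0,-15.8,14.9,0,255],[0,0,0,-19.8,9.3,0,255],[0,0,0,-21.8,2.8,0,255]])

```text
time_s: 13.75
tcp_pos: [0.5151, -0.0949, 0.1403]
eef_rot: [-0.214, 0.977, 0.002, -0.003]
wrist_force: [-3.8, 1.9, 11.6]
opening: 0.0221
```

Call:
carry_out(series=[[0,0,0,-21.4,-3.4,0,255],[0,0,0,-19.4,-9.9,0,255],[0,0,0,-15.4,-15.5,0,255],[0,0,0,-9.8,-19.5,0,255],[0,0,0,-3.2,-21.6,0,255]])

```text
time_s: 14.38
tcp_pos: [0.6124, -0.1263, 0.141]
eef_rot: [-0.216, 0.976, 0.002, 0.002]
wrist_force: [3.4, 4.1, 5.7]
opening: 0.0224
```

Call:
carry_out(series=[[0,0,0,0,0,0,255]])

```text
time_s: 14.5
tcp_pos: [0.6134, -0.1299, 0.1415]
eef_rot: [-0.214, 0.977, 0.0, 0.003]
wrist_force: [6.6, 2.8, 4.4]
opening: 0.0223
```

```bash
python3 w.py
```

```text
[ 613.4 -129.9  141.5] tool-frame from axis [-71.5  -3. ] r 71.6 ang -177.6 F [6.6 2.8 4.4] op 0.02232180878603315 14.5 tilt [ 0.006  0.001 -1.   ] yaw 114.7
```

Call:
carry_out(series=[[0,0,0,3.8,-21.2,0,255],[0,0,0,10.3,-19,0,255],[0,0,0,15.8,-15,0,255],[0,0,0,19.7,-9.5,0,255],[0,0,0,21.8,-3,0,255]])

```text
time_s: 15.12
tcp_pos: [0.5731, -0.2228, 0.1406]
eef_rot: [-0.214, 0.977, -0.0, 0.0]
wrist_force: [2.8, 1.0, 4.9]
opening: 0.022
```

Call:
carry_out(series=[[0,0,0,21.3,3.4,0,255],[0,0,0,19.2,9.9,0,255],[0,0,0,15.2,15.5,0,255],[0,0,0,9.6,19.5,0,255],[0,0,0,3.1,21.6,0,255]])

```text
time_s: 15.75
tcp_pos: [0.4834, -0.1847, 0.1399]
eef_rot: [-0.214, 0.977, 0.0, 0.003]
wrist_force: [12.3, 2.4, -4.6]
opening: 0.0219
```

Call:
carry_out(series=[[0,0,0,-1.5,12,0,255],[0,0,0,0,0,0,255],[0,0,0,0,0,0,255]])

```text
time_s: 16.12
tcp_pos: [0.4797, -0.1734, 0.1399]
eef_rot: [-0.215, 0.977, 0.001, 0.002]
wrist_force: [7.1, 2.2, -0.7]
opening: 0.0222
```

```bash
python3 w.py; python3 - <<'E'
from h import *
s=snap('scene');save(s,'end.png');P=cloud(s)
o=np.array([535.4,-57.])/1000;a=np.radians(6.4);y=np.array([-np.sin(a),np.cos(a)]);x=np.array([np.cos(a),np.sin(a)])
f=P[...,:2]-o;fx=f@x;fy=f@y;m=(abs(fx)<.03)&(fy>.08)&(fy<.19)&(P[...,2]>.038)&(P[...,2]<.046);print('front,rear',np.percentile(fy[m],[2,98]),'x',np.percentile(fx[m],[2,98]),m.sum())
r=cv2.minAreaRect((P[m][:,:2]*1000).astype(np.float32));print(r)
E
```

```text
[ 479.7 -173.4  139.9] tool-frame from axis [68.1 13.4] r 69.4 ang 11.2 F [ 7.1  2.2 -0.7] op 0.022240957584231124 16.125 tilt [ 0.003  0.002 -1.   ] yaw 114.8
front,rear [0.08212768 0.14932407] x [-0.02297089  0.0261038 ] 623
((523.7951049804688, 58.06153106689453), (52.14554977416992, 71.3202133178711), 7.745619773864746)
```

The pusher is about 81 mm out and the blank spans feeder y ≈ 81 to 150 mm. Releasing the handle and moving to the blank.

Call:
carry_out(series=[[0,0,0,0,0,0,70],[0,0,0,0,0,0,70],[0,0,0,0,0,-20,70],[0,0,0,0,0,-40,70],[0,0,0,0,0,0,70]])

```text
time_s: 16.8
tcp_pos: [0.4793, -0.176, 0.202]
eef_rot: [-0.214, 0.977, -0.0, 0.001]
wrist_force: [0.4, -0.2, 0.1]
opening: 0.0618
```

```bash
python3 w.py; python3 - <<'E'
from h import *
print(manip.state()['joint_pos'])
plan([((523,58,190),186.4,10)],0)
E
```

```text
[ 479.3 -176.   202. ] tool-frame from axis [69.7 11.1] r 70.5 ang 9.0 F [ 0.4 -0.2  0.1] op 0.061775529946819674 16.8 tilt [ 0.003 -0.    -1.   ] yaw 114.7
[-0.16249658  0.20050561  0.49311476  1.92318901 -0.11028352  1.04090301
  2.3792719 ]
->  [523.  58. 190.]
[[-0.0003, 0.0001, -0.1252, -13.7, 19.4, 1.2, 0], [-0.0003, 0.0001, -0.1252, -16.1, 17.6, 1.2, 0], [-0.0003, 0.0001, -0.1252, -18.1, 15.4, 1.2, 0], [-0.0003, 0.0001, -0.1252, -19.9, 13.1, 1.2, 0], [-0.0003, 0.0001, -0.1252, -21.4, 10.5, 1.2, 0]]
[[-0.0003, 0.0001, -0.1252, -22.5, 7.7, 1.2, 0], [-0.0003, 0.0001, -0.1252, -23.3, 4.8, 1.2, 0], [-0.0003, 0.0001, -0.1252, -23.8, 1.9, 1.3, 0], [-0.0003, 0.0001, -0.1252, -23.8, -1.1, 1.2, 0], [-0.0003, 0.0001, -0.1252, -23.4, -4.1, 1.2, 0]]
```

```bash
python3 - <<'E'
from h import *
plan([((523,58,190),6.4,12)],0)
E
```

```text
->  [523.  58. 190.]
[[0.0001, 0.0003, 0.1575, -11.4, 16.2, 1.0, 0], [0.0001, 0.0003, 0.1575, -8.8, 17.8, 1.0, 0], [0.0001, 0.0003, 0.1575, -5.9, 19.0, 1.0, 0], [0.0001, 0.0003, 0.1575, -2.8, 19.6, 1.0, 0], [0.0001, 0.0003, 0.1575, 0.3, 19.8, 1.0, 0]]
[[0.0001, 0.0003, 0.1575, 3.4, 19.6, 1.0, 0], [0.0001, 0.0003, 0.1575, 6.4, 18.8, 1.0, 0], [0.0001, 0.0003, 0.1575, 9.3, 17.5, 1.0, 0], [0.0001, 0.0003, 0.1575, 11.9, 15.9, 1.0, 0], [0.0001, 0.0003, 0.1575, 14.3, 13.8, 1.0, 0]]
[[0.0001, 0.0003, 0.1575, 16.2, 11.4, 1.0, 0], [0.0001, 0.0003, 0.1575, 17.8, 8.6, 0.9, 0]]
```

Call:
carry_out(series=[[0,0,0.1575,-11.4,16.2,0,0],[0,0,0.1575,-8.8,17.8,0,0],[0,0,0.1575,-5.9,19,0,0],[0,0,0.1575,-2.8,19.6,0,0],[0,0,0.1575,0.3,19.8,0,0]])

```text
time_s: 17.42
tcp_pos: [0.4951, -0.0772, 0.1984]
eef_rot: [0.18, 0.984, -0.0, -0.002]
wrist_force: [0.2, 0.0, -0.2]
opening: 0.0852
```

Call:
carry_out(series=[[0,0,0.1575,3.4,19.6,2,0],[0,0,0.1575,6.4,18.8,2,0],[0,0,0.1575,9.3,17.5,2,0],[0,0,0.1575,11.9,15.9,2,0],[0,0,0.1575,14.3,13.8,2,0]])

```text
time_s: 18.05
tcp_pos: [0.5134, 0.02, 0.1883]
eef_rot: [0.544, 0.839, -0.001, -0.002]
wrist_force: [0.1, -0.2, -0.2]
opening: 0.0856
```

Call:
carry_out(series=[[0,0,0.1575,16.2,11.4,2,0],[0,0,0.1575,17.8,8.6,0,0],[0,0,0,0,0,0,0],[0,0,0,0,0,0,0]])

```text
time_s: 18.55
tcp_pos: [0.5215, 0.0575, 0.1873]
eef_rot: [0.666, 0.746, -0.001, -0.0]
wrist_force: [-0.1, 0.1, 0.9]
opening: 0.0856
```

```bash
python3 - <<'E'
from h import *
st=manip.state();print(st['tcp_pos'],st['time_s'],st['joint_pos'][6])
s=snap('wrist');save(s,'wblank.png');P=cloud(s);z=P[...,2];n=np.hypot(P[...,0]-.523,P[...,1]-.058)<.05
Q=P[n&(z>.039)&(z<.047)];r=cv2.minAreaRect((Q[:,:2]*1000).astype(np.float32));print(len(Q),Q.mean(0),r)
plan([((r[0][0],r[0][1],120),6.5,2),((r[0][0],r[0][1],38),6.5,4)],0)
E
```

```text
[0.52147787 0.05752373 0.18732299] 18.55 0.09627540756201146
5338 [0.52317658 0.05698482 0.04410143] ((522.95654296875, 53.771080017089844), (57.12726593017578, 77.14720153808594), 6.594210624694824)
->  [522.95654297  53.77108002 120.        ]
[[-0.0007, 0.0003, -0.0006, -1.8, 0.5, 33.8, 0], [-0.0007, 0.0003, -0.0006, -1.9, 0.4, 33.8, 0]]
->  [522.95654297  53.77108002  38.        ]
[[-0.0, -0.0, -0.0, 0.0, 0.0, 20.5, 0], [-0.0, -0.0, -0.0, 0.0, 0.0, 20.5, 0], [-0.0, -0.0, -0.0, 0.0, 0.0, 20.5, 0], [-0.0, -0.0, -0.0, 0.0, 0.0, 20.5, 0]]
```

View pics/wblank.png

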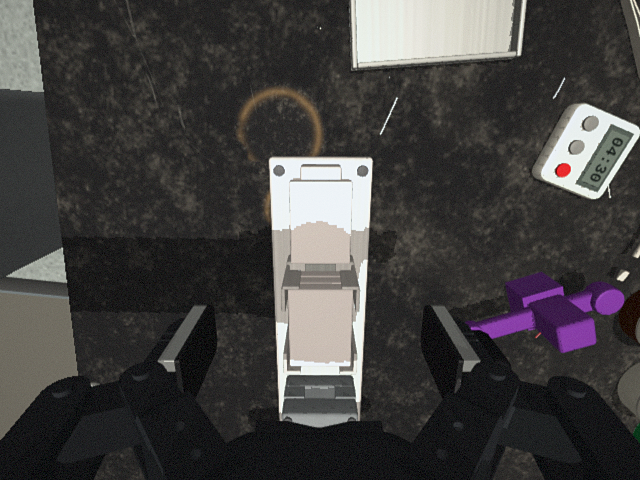

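Wrist view: blank out on the deck at (320,220), the stack intact at (320,325), the tray at the top. Blank centre is about (523,58). Gripping it.

Call:
carry_out(series=[[0,0,0,0.3,1.5,40,40],[0,0,0,0,0,40,40],[0,0,0,0,0,35,40],[0,0,0,0,0,24,40],[0,0,0,0,0,10.8,40]])

```text
time_s: 19.23
tcp_pos: [0.5229, 0.058, 0.0371]
eef_rot: [0.667, 0.745, -0.001, -0.001]
wrist_force: [0.1, 0.1, 0.2]
opening: 0.072
```

Call:
carry_out(series=[[0,0,0,0,0,0,40],[0,0,0,0,0,0,255],[0,0,0,0,0,0,255],[0,0,0,0,0,0,255],[0,0,0,0,0,0,255]])

```text
time_s: 19.85
tcp_pos: [0.5253, 0.0593, 0.0399]
eef_rot: [0.666, 0.746, 0.001, 0.001]
wrist_force: [-0.7, -0.7, 6.4]
opening: 0.0481
```

Call:
carry_out(series=[[0,0,0,0,0,-3,255],[0,0,0,0,0,-10,255],[0,0,0,0,0,-20,255],[0,0,0,0,0,-20,255],[0,0,0,0,0,0,255]])

```text
time_s: 20.48
tcp_pos: [0.5253, 0.0596, 0.0929]
eef_rot: [0.666, 0.746, 0.002, 0.001]
wrist_force: [-0.2, 0.1, -0.4]
opening: 0.0476
```

```bash
python3 - <<'E'
from h import *
st=manip.state();print(st['tcp_pos'],st['time_s'],st['opening'],st['wrist_force'])
s=snap('wrist');save(s,'wlift.png');P=cloud(s);Rm=R.from_quat(st['eef_rot']).as_matrix();Q=(P-st['tcp_pos'])@Rm
m=(abs(Q[...,1])<.022)&(abs(Q[...,0])<.06)&(Q[...,2]<.01)&(Q[...,2]>-.03);a=Q[m];print(len(a),a.min(0),a.max(0));A=np.c_[a[:,:2],np.ones(len(a))];print('tilt fit',np.linalg.lstsq(A,a[:,2],rcond=None)[0])
plan([((583,267,90),10.4,4)],255)
E
```

```text
[0.52527142 0.05957524 0.09293401] 20.475 0.04755987009373373 [-0.16027236  0.13588848 -0.44522608]
15704 [-0.03716326 -0.0219981  -0.00658208] [0.03366952 0.02199492 0.00723055]
tilt fit [ 0.02150413  0.00093942 -0.00398986]
->  [583. 267.  90.]
[[0.0004, -0.0001, -0.0173, 49.9, 20.4, 0.5, 255], [0.0004, -0.0001, -0.0173, 49.5, 21.2, 0.5, 255], [0.0004, -0.0001, -0.0173, 49.2, 22.1, 0.5, 255], [0.0004, -0.0001, -0.0173, 48.7, 23.0, 0.5, 255]]
```

Call:
carry_out(series=[[0,0,-0.0173,49.9,20.4,0,255],[0,0,-0.0173,49.5,21.2,0,255],[0,0,-0.0173,49.2,22.1,0,255],[0,0,-0.0173,48.7,23,0,255],[0,0,0,0,0,0,255]])

```text
time_s: 21.15
tcp_pos: [0.5817, 0.2736, 0.0896]
eef_rot: [0.637, 0.771, 0.001, -0.001]
wrist_force: [0.2, 0.2, -0.9]
opening: 0.0481
```

Call:
carry_out(series=[[0,0,0,0,0,20,255],[0,0,0,0,0,20,255],[0,0,0,0,0,20,255],[0,0,0,0,0,11,255],[0,0,0,0,0,0,255]])

```text
time_s: 21.78
tcp_pos: [0.582, 0.2661, 0.0191]
eef_rot: [0.64, 0.768, -0.001, -0.0]
wrist_force: [0.1, -1.0, -0.1]
opening: 0.0478
```

Call:
carry_out(series=[[0,0,0,0,0,4,255],[0,0,0,0,0,2,255],[0,0,0,0,0,0,255]])

```text
time_s: 22.15
tcp_pos: [0.5828, 0.2669, 0.0146]
eef_rot: [0.64, 0.768, 0.0, 0.0]
wrist_force: [1.0, 0.3, -0.9]
opening: 0.0482
```

Call:
carry_out(series=[[0,0,0,0,0,1.5,255],[0,0,0,0,0,0,255],[0,0,0,0,0,0,70],[0,0,0,0,0,0,70],[0,0,0,0,0,0,70]])

```text
time_s: 22.78
tcp_pos: [0.5827, 0.2667, 0.0127]
eef_rot: [0.64, 0.768, -0.0, -0.0]
wrist_force: [-0.5, -0.1, -0.7]
opening: 0.062
```

Call:
carry_out(series=[[0,0,0,0,0,-15,70],[0,0,0,0,0,-50,70],[0,0,0,0,0,-60,70],[0,0,0,0,0,-60,70],[0,0,0,0,0,0,70]])

```text
time_s: 23.4
tcp_pos: [0.5866, 0.2675, 0.2051]
eef_rot: [0.64, 0.768, 0.006, 0.002]
wrist_force: [-0.2, -0.1, 0.3]
opening: 0.0619
```

```bash
python3 - <<'E'
from h import *
st=manip.state();print(st['tcp_pos'],st['time_s'],st['opening'],st['wrist_force'])
s=snap('wrist');P=cloud(s);z=P[...,2];C=s['color'].astype(int)
n=np.hypot(P[...,0]-.583,P[...,1]-.267)<.05
Q=P[n&(z>.013)];a=cv2.minAreaRect((Q[:,:2]*1000).astype(np.float32));print(len(Q),Q.mean(0),a,np.linalg.lstsq(np.c_[Q[:,:2],np.ones(len(Q))],Q[:,2],rcond=None)[0])
s=snap('scene');P=cloud(s);z=P[...,2];n=np.hypot(P[...,0]-.547,P[...,1]+.157)<.1
Q=P[n&(z>.145)&(z<.154)&(np.hypot(P[...,0]-.547,P[...,1]+.157)<.025)];print('boss',len(Q),Q.mean(0),Q[:,2].max(),cv2.minAreaRect((Q[:,:2]*1000).astype(np.float32)))
save(s,'final.png')
E
```

```text
[0.58661737 0.26745243 0.20511106] 23.4 0.06193929793086311 [-0.19295411 -0.08309707  0.26704561]
37399 [0.57996552 0.27679522 0.24024408] ((583.3350830078125, 265.23724365234375), (99.97251892089844, 69.9404067993164), 10.752389907836914) [-0.84570612  3.52434388 -0.24479706]
boss 139 [ 0.5490028  -0.15340404  0.14897888] 0.15192841231645582 ((547.7969970703125, -154.36773681640625), (30.699106216430664, 25.548755645751953), 16.12735939025879)
```

View pics/final.png

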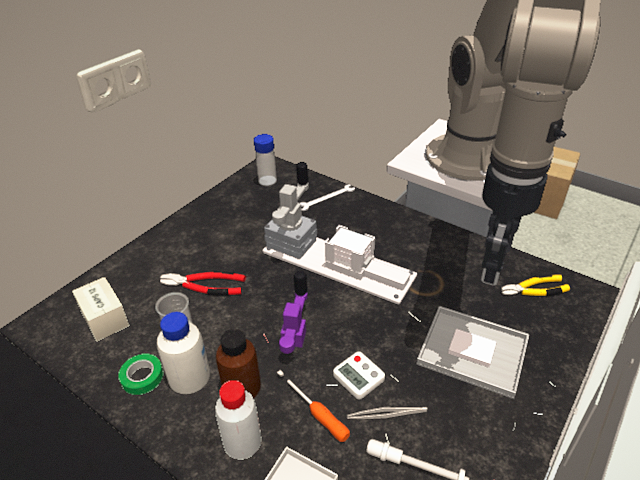

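The final picture shows the blank in the tray at (473,346), the crank on the shaft at (290,215) and the stack intact at (350,250). The bottle and pliers look unmoved. I'll check the blank's flatness once more (my mask included the gripper), compare the bystanders, and hand in if all is well.

```bash
python3 - <<'E'
from h import *
import pickle
s=snap('scene');P=cloud(s);z=P[...,2];n=np.hypot(P[...,0]-.583,P[...,1]-.267)<.05
Q=P[n&(z>.0125)&(z<.03)];c=np.linalg.lstsq(np.c_[Q[:,:2],np.ones(len(Q))],Q[:,2],rcond=None)[0]
print(len(Q),Q.mean(0),cv2.minAreaRect((Q[:,:2]*1000).astype(np.float32)),c)
P0=cloud(pickle.load(open('scene.pkl','rb')))
for l,(u0,v0,u1,v1) in dict(bottle=(250,130,280,190),pliers=(155,265,250,300),stack=(325,222,378,275)).items():
    print(l,np.nanmedian(np.linalg.norm(P-P0,axis=-1)[v0:v1,u0:u1]))
ok=abs(c[:2]).max()<.08 and len(Q)>100 and Q[:,2].max()<.022
print(ok)
if ok: print(manip.hand_in())
E
```

```text
865 [0.58530794 0.26611533 0.01435353] ((584.3450927734375, 265.7555236816406), (52.25474166870117, 69.67082977294922), 10.2745361328125) [-0.00043188  0.00330151  0.01372773]
bottle 0.002677800798486454
pliers 0.0019914349154554582
stack 0.0022270924317233727
True
the job is handed in; nothing more can be done
None
```

The job is done and handed in at about 23.5 s on the robot's clock; no verdict was reported.

- **Crank:** I gripped the grey crank by its boss and seated it on the shaft. From close by, the boss top was about 152 mm up after correcting a 1.6 mm camera bias, and the axis was within 1 mm of the shaft. From the scene camera at the end, the boss was about 148 to 152 mm up and about 2 mm off sideways.
- **Winding:** I wound it clockwise about 2.03 turns by the handle. The blank's rear edge was then near feeder y = 81 mm, so the pusher was about 81 mm out.
- **Blank:** I set it down within about 2 mm of the tray centre. Its top was 14 to 16 mm up, and the tilt was under 0.004 rad.
- **Other things:** The stack, bottle and pliers show only depth noise (2 to 3 mm) against the first picture.

**Checks that disagreed:**
- The first tray measurement was useless because its mask caught the gripper; I repeated it from the scene camera.
- An outline of the blank on the deck picked up the corner angles, so I used the centre from earlier measurements instead.
- The tool rose about 2.8 mm while closing on the blank, with no ill effect.

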